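# Close the inspection cover and tighten its wing screws in cross order

### The job

Push the yellow-tabbed inspection cover of the feed housing fully shut on its gasket. Then tighten its four yellow wing screws evenly in cross order (any one first, then the one diagonally opposite, then the remaining two): turn each clockwise, less than a quarter turn, until its wing lies along the red line painted beside it, and not past the line. Leave the other things on the bench where they are.

Things in the scene. Friction and masses are not known exactly. Their poses are not given: they have to be found in the camera images.
- tab (a point): Middle of the yellow pull tab's outer face (tab 50 mm wide, 35 long) at the lower, left-hand edge of the cover, a flat aluminium plate 205 mm (up the slope) x 220 x 8 mm hinged along its upper, right-hand edge. Axes turn with the cover: x from tab to hinge, y along the hinge line (away from the robot), z out of the outer face. The hinge line lies 236 mm along +x and 4 mm below (-z) of this point.
- cover (a joint): Opening angle of the cover, rad: 0 = shut flat on its gasket, grows as the tab rises (turning about the tab's +y). Starts ajar at 0.45 to 0.8. Shut, the plate slopes 30 degrees from level, facing up and to the robot's left. The hinge is stiff (1 N m): the cover stays where it is left, and 2 to 8 N on the tab moves it.
- grip_low_near (a point): Middle of the yellow butterfly wing of the lower screw nearer the robot, on its axis, 34 mm off the cover's outer face. The wing is a flat blade 66 mm long (this point's y), 12 thick (x), 34 tall (17 above and below this point), on a 12 mm stem; z points out of the cover along the screw's axis. The four screws ride on the cover in a 120 mm square around a sight glass.
- wing_low_near (a joint): Turn of the lower near screw, rad: grows as it is turned clockwise (seen from outside, about -z). 0 = correctly tight: wing along the red line painted on the cover on both sides of the screw (parallel to the hinge). Starts loose at -1.2 to -0.8; can be forced on to 0.7. Friction 0.1 N m; it stays where it is left.
- grip_low_far (a point): Middle of the yellow butterfly wing of the lower screw farther from the robot, on its axis, 34 mm off the cover's outer face. The wing is a flat blade 66 mm long (this point's y), 12 thick (x), 34 tall (17 above and below this point), on a 12 mm stem; z points out of the cover along the screw's axis. The four screws ride on the cover in a 120 mm square around a sight glass.
- wing_low_far (a joint): Turn of the lower far screw, rad: grows as it is turned clockwise (seen from outside, about -z). 0 = correctly tight: wing along the red line painted on the cover on both sides of the screw (parallel to the hinge). Starts loose at -1.2 to -0.8; can be forced on to 0.7. Friction 0.1 N m; it stays where it is left.
- grip_high_far (a point): Middle of the yellow butterfly wing of the upper screw farther from the robot, on its axis, 34 mm off the cover's outer face. The wing is a flat blade 66 mm long (this point's y), 12 thick (x), 34 tall (17 above and below this point), on a 12 mm stem; z points out of the cover along the screw's axis. The four screws ride on the cover in a 120 mm square around a sight glass.
- wing_high_far (a joint): Turn of the upper far screw, rad: grows as it is turned clockwise (seen from outside, about -z). 0 = correctly tight: wing along the red line painted on the cover on both sides of the screw (parallel to the hinge). Starts loose at -1.2 to -0.8; can be forced on to 0.7. Friction 0.1 N m; it stays where it is left.
- grip_high_near (a point): Middle of the yellow butterfly wing of the upper screw nearer the robot, on its axis, 34 mm off the cover's outer face. The wing is a flat blade 66 mm long (this point's y), 12 thick (x), 34 tall (17 above and below this point), on a 12 mm stem; z points out of the cover along the screw's axis. The four screws ride on the cover in a 120 mm square around a sight glass.
- wing_high_near (a joint): Turn of the upper near screw, rad: grows as it is turned clockwise (seen from outside, about -z). 0 = correctly tight: wing along the red line painted on the cover on both sides of the screw (parallel to the hinge). Starts loose at -1.2 to -0.8; can be forced on to 0.7. Friction 0.1 N m; it stays where it is left.
- blue_tray: Bystander: loose open blue plastic tray, 90 x 130 x 30 mm, beside the housing. Origin under its centre.
- screwdriver: Bystander: loose screwdriver with orange handle, 190 mm long, lying between the housing and the robot.
- steel_cup: Bystander: loose open steel cup, 72 mm across, 80 mm tall. Origin under its centre.
- foam_block: Bystander: loose dark block, 70 x 120 x 35 mm. Origin under its centre.
- oil_bottle: Bystander: loose white bottle, 56 mm across, 140 mm tall. Origin under its centre.
- wrench: Bystander: loose steel wrench, 170 mm long, lying at the low side of the housing, under the tab's edge.
- housing: Grey feed housing, fixed to the bench; its 270 x 260 mm foot, origin at the middle of the foot on the bench, x up the slope (about to the robot's right), y about away from the robot, z up. The port face slopes up along +x at 30 degrees; the highest part of the housing is about 190 mm above the bench. A short pipe stub leaves its high side.

How it is judged:
By the outcome, as a careful person would: the job done as asked, in the order asked, and still so for the second after the job is handed in, with the robot touching nothing.
It also fails if it takes over 70 s, if anything falls off the work surface, if the arm or the gripper's body presses on something with over 40 N, if the wrist force passes 120 N, or if a joint passes its speed limit or range.

### The arm

A 6-joint arm with a two-finger parallel gripper is mounted at the origin on the work surface. World frame = base frame: x ahead of the robot, y to its left, z up, the work surface at z = 0. Lengths are in m, angles in rad, forces in N, time in s.
With the tool pointing down it reaches from about 0.375 to 0.9 m from the base axis. Payload 3.1 kg.
Tool frame: the origin (TCP) lies at the very end of the fingers, on their centre line; the grasp point (between the pads) lies 19 mm behind it; x points along the fingers, z is the direction in which the jaws open and shut, and the axes are right-handed (so a half turn about x gives the same grasp; the last joint's range is limited). The gripper opens to 85 mm and grips with 20 to 120 N. Pads are 22 mm wide; open, the fingers measure 114 mm over their backs; the gripper's body (76 mm by 85 mm) begins 54 mm behind the grasp point. The pads swing forward as they close: fully open they stand 13 mm farther back than shut.
Start: joints at [-1.512, 0.527, 1.433, -0, 1.181, -0.178], TCP at [0.147, -0.607, 0.231] pointing down, gripper open.
Joint ranges: [-3.08, 3.08], [-0.75, 2.2], [0.22, 2.44], [-1.43, 4.57], [0, 2.65], [-2.85, 2.85]. Speed limits (rad/s): [2.79, 2.79, 3.14, 3.14, 3.14, 3.14].

### API

Orientations are given as a unit quaternion [x, y, z, w].
In Python, from station import manip, viewer, job gives the robot as it stands.
- The arm moves only by the tool move_arm, never from a script. Its argument "deltas" is one flat list of numbers, 7 for each row, row after row: the finger opening in mm, from 0 to 85.4, then the shift along the tool's x, y, z in mm, then the turn, a rotation vector about the tool's x, y, z in degrees. In form: [jaw, tx, ty, tz, rx, ry, rz, jaw, tx, ty, tz, rx, ry, rz, ...]. A call has 1 to 10 rows; each row shifts and turns the commanded pose from where the row before left it, along the tool's axes as they then stand; what a row does not reach is not made up. A row lasts 1/10 s, in which the tool goes at most 50 mm and 8.59 degrees, less where a joint would pass 70% of its speed; a pose out of reach is approached as far as the arm can. A call is refused whole if a number of a shift passes 50 or a number of a turn 8.59, either way. A call with a gripper value outside its range is refused whole. The fingers move at their own pace and stop on an object; "force" is the grip in N (left out, the last holds). Time passes only in rows, so rows that do not move let the fingers close. It gives the time, the measured TCP pose, the force and the opening at its end, in the units of the state.
- manip.sense(): the state, without advancing time (a new reading comes with each control period).
- viewer.snapshot(name): name is "scene" or "side" or "wrist"; returns a dict with "image" (480x640x3 uint8, red, green, blue), "depth" (480x640 float32, m along the optical axis (not along the pixel's ray), 0 where there is no reading), "fovy" (degrees; the focal length in pixels is half the picture's height over the tangent of half this angle, whatever the lens; pixels are square), "cx", "cy" (the principal point, pixels), "R" (3x3) and "t" (3): a world point X has camera coordinates R X + t. Camera axes: x right, y down, z forward; pixel columns grow to the right and rows downward; lengths in m; the calibration is good to about 2 mm. A picture is of the moment at which its call begins.
- job.sign_off(): hands the job in, once; it reports no verdict.
The state is a dict: "t": time; "q": joint angles; "qd": joint speeds; "tau": joint torques, N m; "tcp_pos": TCP position; "tool_rot": TCP orientation; "force": force on the tool from outside, world axes, zero at the start; "ft_torque": the same for the moment, N m; "finger_gap": opening from 0.0 (shut) to 1.0 (fully open).
Only numpy, scipy, OpenCV 4.12 (cv2) and the standard library are available. Lean on these libraries where they do the work, as an engineer would, in place of code of your own. Each camera call takes 0.05 s, during which the arm holds its last target.

## Working session

There is one attempt and no reset: what is moved stays moved. The work goes in short steps, Python scripts to look and compute and a tool call to move; the robot and the scene stay as the last step left them, time stands still between calls to the robot, and variables do not carry over. Pictures are saved under pics/ and viewed, and the job is handed in when it is done.

Besides the shell and the picture viewer there is one more tool, called after "Request:" as name(argument=value, ...), one argument or row to a line, values as JSON. move_arm: Moves the arm, as the interface text tells. Its arguments: {"type":"object","properties":{"deltas":{"type":"array"},"force":{"type":"number"}},"required":["deltas"]}

```bash
ls; mkdir -p pics; cat > h.py <<'E'
import numpy as np,cv2
from station import manip,viewer,job
def snap(name,fn):
    s=viewer.snapshot(name)
    cv2.imwrite('pics/'+fn+'.png',cv2.cvtColor(s['image'],cv2.COLOR_RGB2BGR))
    np.savez('pics/'+fn+'.npz',**s)
    return s
def cloud(s):
    d=s['depth'];f=240/np.tan(np.radians(s['fovy'])/2)
    v,u=np.mgrid[:480,:640]
    P=np.stack([(u-s['cx'])/f*d,(v-s['cy'])/f*d,d],-1)
    W=(P-s['t'])@s['R']
    W[d==0]=np.nan
    return W
def px(s,X):
    f=240/np.tan(np.radians(s['fovy'])/2)
    c=s['R']@np.asarray(X)+s['t'];return c[0]/c[2]*f+s['cx'],c[1]/c[2]*f+s['cy']
E
python3 - <<'E'
from h import *
print(manip.sense())
for n in['scene','side','wrist']:
    s=snap(n,n+'0');print(n,s['fovy'],s['cx'],s['cy'],-s['R'].T@s['t'],s['R'][2])
E
```

```text
pics
{'t': 0.0, 'q': array([-1.51149870e+00,  5.28476632e-01,  1.43392684e+00,  1.64998316e-05,
        1.18140731e+00, -1.78478873e-01]), 'qd': array([ 1.51322495e-03, -7.81209455e-05, -1.34524580e-03,  3.95161986e-05,
        1.16939642e-03, -6.40854770e-05]), 'tau': array([-4.95592085e-04, -4.42344153e+01, -1.78025633e+01, -2.26052193e-04,
        8.37506843e-03,  2.94489233e-06]), 'tcp_pos': array([ 0.14721582, -0.60666215,  0.2303194 ]), 'tool_rot': array([ 0.437758  ,  0.55628952, -0.43657769,  0.55525654]), 'force': array([-1.16683224,  0.47587428, -0.15571092]), 'ft_torque': array([-0.03545813, -0.01409443, -0.04285768]), 'finger_gap': 1.0000729348620798}
scene 54.897602469037146 313.04096961541256 233.64308961115745 [0.8451223  0.4531917  0.89104271] [-0.31714656 -0.4547782  -0.83222284]
side 47.875038110142796 318.99239521478887 235.50600608049774 [0.11308661 0.76477141 0.96630555] [ 0.37902251 -0.61310489 -0.69314091]
wrist 67.84331097503859 317.8395640368738 241.38058769935503 [ 0.2224332  -0.58859555  0.37199274] [-0.29409957 -0.06900507 -0.95328052]
```

View pics/scene0.png

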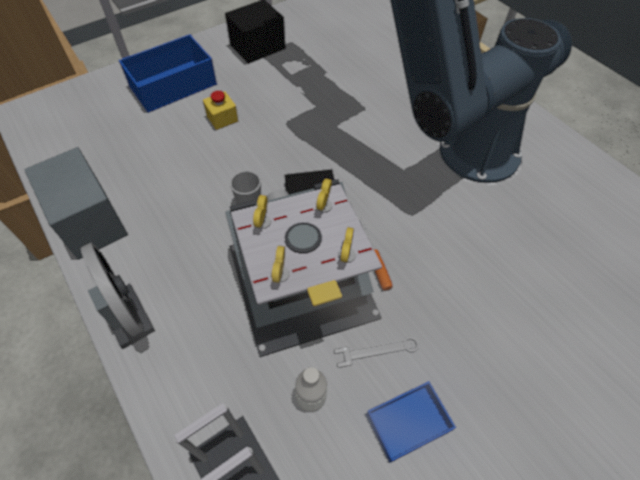

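View pics/side0.png

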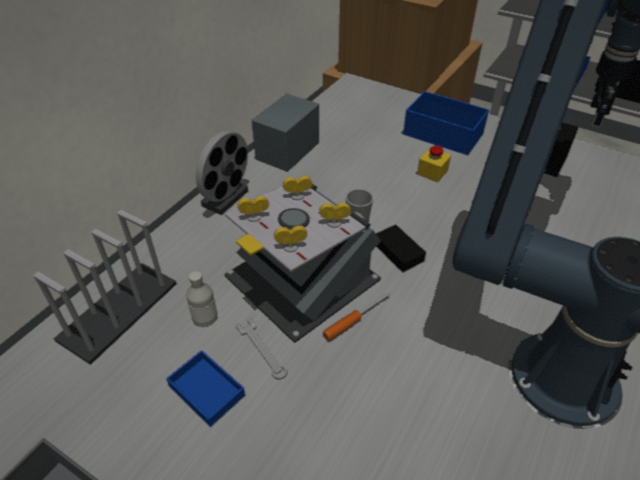

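View pics/wrist0.png

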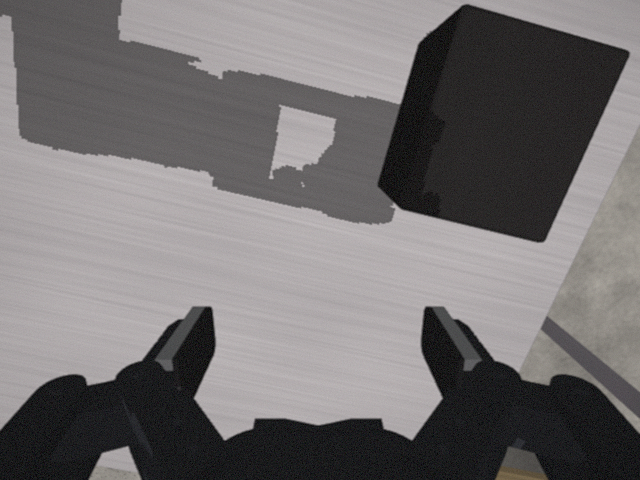

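```bash
cat > m.py <<'E'
from h import *
def load(fn): return dict(np.load('pics/'+fn+'.npz'))
def yellow(s):
    h=cv2.cvtColor(s['image'],cv2.COLOR_RGB2HSV)
    return ((h[...,0]>18)&(h[...,0]<32)&(h[...,1]>150)&(h[...,2]>80)).astype(np.uint8)
def red(s):
    h=cv2.cvtColor(s['image'],cv2.COLOR_RGB2HSV)
    return (((h[...,0]<8)|(h[...,0]>172))&(h[...,1]>110)&(h[...,2]>80)).astype(np.uint8)
E
python3 - <<'E'
from m import *
for n in['scene0','side0']:
    s=load(n);W=cloud(s)
    for nm,mk in(('y',yellow(s)),('r',red(s))):
        k,l,st,c=cv2.connectedComponentsWithStats(mk)
        for i in range(1,k):
            if st[i,4]<15: continue
            p=W[l==i];p=p[~np.isnan(p[:,0])]
            if len(p): print(n,nm,st[i],c[i].round(),np.median(p,0).round(3),p.min(0).round(3),p.max(0).round(3))
E
```

```text
scene0 y [204  94  33  35 664] [221. 112.] [ 0.509 -0.46   0.05 ] [ 0.467 -0.521  0.006] [ 0.533 -0.452  0.081]
scene0 y [318 179  13  30 212] [324. 193.] [0.531 0.037 0.239] [ 0.396 -0.13   0.032] [0.553 0.055 0.245]
scene0 y [254 196  12  30 222] [260. 211.] [0.646 0.006 0.239] [ 0.571 -0.165  0.038] [0.666 0.024 0.246]
scene0 y [342 229  10  32 160] [347. 245.] [0.57  0.154 0.249] [0.543 0.128 0.234] [0.586 0.169 0.255]
scene0 r [211  91  13  10 109] [217.  96.] [ 0.499 -0.486  0.085] [ 0.481 -0.504  0.078] [ 0.516 -0.47   0.09 ]
scene0 r [359 248  12   5  19] [365. 250.] [0.527 0.156 0.203] [0.518 0.153 0.201] [0.539 0.16  0.204]
scene0 r [322 259  12   4  16] [328. 260.] [0.594 0.137 0.204] [0.585 0.134 0.201] [0.603 0.141 0.205]
scene0 r [254 278  13   5  20] [260. 280.] [0.708 0.104 0.203] [0.699 0.1   0.2  ] [0.719 0.107 0.205]
side0 y [418 149  32  32 583] [433. 165.] [ 0.488 -0.459  0.049] [ 0.464 -0.522  0.005] [ 0.533 -0.446  0.085]
side0 y [284 176  28  17 339] [297. 184.] [0.642 0.001 0.23 ] [ 0.619 -0.026  0.209] [0.665 0.025 0.247]
side0 y [238 197  30  17 381] [253. 205.] [0.675 0.115 0.239] [0.654 0.091 0.217] [0.696 0.139 0.256]
side0 y [320 203  31  16 384] [335. 211.] [0.527 0.034 0.231] [ 0.502 -0.162  0.06 ] [0.596 0.055 0.246]
side0 y [275 226  31  18 439] [290. 234.] [0.56  0.148 0.24 ] [0.537 0.086 0.2  ] [0.6   0.171 0.255]
side0 y [237 234  26  21 297] [249. 244.] [0.634 0.187 0.206] [0.608 0.164 0.198] [0.662 0.208 0.21 ]
side0 r [430 145  13   9  86] [436. 149.] [ 0.498 -0.486  0.085] [ 0.482 -0.628 -0.   ] [ 0.548 -0.467  0.091]
side0 r [297 253   9   6  16] [301. 255.] [0.532 0.156 0.203] [0.52  0.151 0.2  ] [0.541 0.16  0.206]
```

```bash
cat > fit.py <<'E'
from m import *
from scipy.optimize import least_squares
def platepts(fn,prior=None):
    s=load(fn);W=cloud(s);h=cv2.cvtColor(s['image'],cv2.COLOR_RGB2HSV)
    m=(h[...,1]<50)&(h[...,2]>110)&(W[...,0]>.4)&(W[...,0]<.85)&(W[...,1]>-.12)&(W[...,1]<.3)&(W[...,2]>.12)&(W[...,2]<.24)
    return W[m]
def ransac(p,tol=.004,n=300):
    r=np.random.default_rng(0);b=None
    for _ in range(n):
        a=p[r.choice(len(p),3,False)];nn=np.cross(a[1]-a[0],a[2]-a[0]);L=np.linalg.norm(nn)
        if L<1e-4: continue
        nn/=L;i=abs((p-a[0])@nn)<tol
        if b is None or i.sum()>b.sum(): b=i
    q=p[b];c=q.mean(0);nn=np.linalg.svd(q-c,full_matrices=False)[2][2];nn*=np.sign(nn[2])
    return c,nn,q
E
python3 - <<'E'
from fit import *
for n in['scene0','side0']:
    c,nn,q=ransac(platepts(n));print(n,c,nn,len(q),np.abs((q-c)@nn).mean())
    # in-plane rect
    e=np.array([1,0,0])-nn*nn[0];e/=np.linalg.norm(e);f=np.cross(nn,e)
    ab=np.stack([(q-c)@e,(q-c)@f],1).astype(np.float32)
    # drop isolated
    r=cv2.minAreaRect(ab);cen=c+r[0][0]*e+r[0][1]*f
    print(cen,r[1],r[2],[ (c+x*e+y*f).round(4) for x,y in cv2.boxPoints(r)])
E
```

```text
scene0 [0.60654309 0.08011391 0.19887921] [-0.01969138 -0.0691552   0.99741155] 8467 0.0009860502250197648
[0.59923881 0.06637608 0.1977825 ] (0.21595661342144012, 0.2201015204191208) 74.02423858642578 [array([ 0.4637, -0.0068,  0.19  ]), array([ 0.6753, -0.0675,  0.19  ]), array([0.7347, 0.1395, 0.2055]), array([0.5232, 0.2003, 0.2056])]
side0 [0.58970233 0.08755231 0.19909221] [-0.02020127 -0.07062662  0.99729825] 3622 0.0011560359720421633
[0.60898163 0.08667065 0.19942029] (0.23983925580978394, 0.2237147092819214) 74.33805084228516 [array([0.4689, 0.0018, 0.1906]), array([ 0.6843, -0.0587,  0.1906]), array([0.749 , 0.1715, 0.2083]), array([0.5337, 0.2321, 0.2082])]
```

```bash
cat >> fit.py <<'E'
def frame(psi,th):
    # cover axes; psi = yaw of cover y; th opening
    y=np.array([np.cos(psi),np.sin(psi),0]);xh=np.array([np.sin(psi),-np.cos(psi),0]);a=np.radians(30)-th
    x=xh*np.cos(a)+np.array([0,0,1])*np.sin(a);z=np.cross(x,y)
    return np.stack([x,y,z],1)
E
python3 - <<'E'
from fit import *
# normal
C0,n0,q0=ransac(platepts('scene0'));C1,n1,q1=ransac(platepts('side0'))
psi=np.radians(-16);
for n in(n0,n1): 
    xh=np.array([np.sin(psi),-np.cos(psi),0]);print('th',.5236+np.arctan2(n@xh,n[2]),'y lean',n@[np.cos(psi),np.sin(psi),0])
th=.596;R=frame(psi,th)
c0=(C0+C1)/2
for fn,q in(('scene0',q0),('side0',q1)):
    l=(q-c0)@R; print(fn,'plate x',np.percentile(l[:,0],[.3,1,99,99.7]).round(4),'y',np.percentile(l[:,1],[.3,1,99,99.7]).round(4),'z',l[:,2].mean().round(4))
    s=load(fn);W=cloud(s);L=(W-c0)@R
    m=(yellow(s)>0)&(abs(L[...,0])<.2)&(abs(L[...,1])<.2)&(L[...,2]>-.02)&(L[...,2]<.07)
    k,lab,st,c=cv2.connectedComponentsWithStats(m.astype(np.uint8))
    for i in range(1,k):
        if st[i,4]<30: continue
        p=L[lab==i]; 
        print(' y',c[i].round(),len(p),'min',np.percentile(p,2,axis=0).round(4),'max',np.percentile(p,98,axis=0).round(4))
        if p[:,2].max()>.03:
            t=p[p[:,2]>.02][:,:2];ct=t.mean(0);v=np.linalg.svd(t-ct,full_matrices=False)[2][0];v*=np.sign(v[1]);print('    blade',ct.round(4),'ang(ccw from y)',np.degrees(np.arctan2(-v[0],v[1])).round(1))
    m=(red(s)>0)&(abs(L[...,0])<.2)&(abs(L[...,1])<.2)&(abs(L[...,2])<.01)
    k,lab,st,c=cv2.connectedComponentsWithStats(m.astype(np.uint8))
    for i in range(1,k): print(' r',st[i,4],np.nanmean(L[lab==i],0).round(4))
print(c0)
E
```

```text
th 0.5955660245237085 y lean 0.00013318707531793746
th 0.5971251145825552 y lean 4.8629447088431365e-05
scene0 plate x [-0.0905 -0.0896  0.1111  0.1137] y [-0.103  -0.1018  0.1142  0.1153] z -0.0
 y [324. 193.] 208 min [ 0.0409 -0.0699  0.0301] max [ 0.091  -0.0347  0.0504]
    blade [ 0.0619 -0.0512] ang(ccw from y) 56.2
 y [260. 211.] 221 min [0.0392 0.0537 0.0289] max [0.0868 0.0822 0.0508]
    blade [0.0609 0.0677] ang(ccw from y) 62.8
 y [347. 245.] 160 min [-0.0793 -0.0644  0.0332] max [-0.0347 -0.0348  0.0503]
    blade [-0.0601 -0.0482] ang(ccw from y) 58.9
 r 3 [ 0.0692 -0.0904  0.001 ]
 r 1 [ 0.069  -0.0964  0.0018]
 r 4 [ 0.0694 -0.0814  0.0006]
 r 5 [ 0.0702 -0.0247  0.0002]
 r 4 [ 0.0692 -0.0135  0.0009]
 r 12 [0.0698 0.0315 0.0005]
 r 12 [0.0699 0.1003 0.0004]
 r 19 [-0.0503 -0.0875  0.0003]
 r 16 [-0.0504 -0.0187  0.0009]
 r 14 [-0.0499  0.0323  0.0001]
 r 20 [-0.0497  0.1009 -0.    ]
side0 plate x [-0.0918 -0.0906  0.1093  0.1114] y [-0.1007 -0.0997  0.1149  0.1182] z 0.0
 y [297. 184.] 338 min [0.0406 0.051  0.0174] max [0.0914 0.079  0.051 ]
    blade [0.0657 0.065 ] ang(ccw from y) 62.3
 y [253. 205.] 381 min [-0.0798  0.0519  0.0166] max [-0.029   0.0789  0.0501]
    blade [-0.0544  0.0653] ang(ccw from y) 63.8
 y [335. 211.] 381 min [ 0.0418 -0.0717  0.0169] max [ 0.0889 -0.0375  0.0499]
    blade [ 0.0652 -0.0546] ang(ccw from y) 54.8
 y [290. 234.] 438 min [-0.0784 -0.0697  0.0158] max [-0.0291 -0.0376  0.0502]
    blade [-0.0545 -0.0544] ang(ccw from y) 59.5
 y [249. 244.] 297 min [-0.1246 -0.0156 -0.0044] max [-0.0927  0.0308  0.0024]
 r 10 [0.0684 0.0336 0.001 ]
 r 10 [-0.052   0.0333  0.0013]
 r 12 [ 0.0682 -0.0854  0.0005]
 r 16 [-0.0515 -0.0841  0.0004]
[0.59812271 0.08383311 0.19898571]
```

```bash
cat > geo.py <<'E'
from fit import *
from scipy.spatial.transform import Rotation as Ro
PSI=np.radians(-16);c0=np.array([0.59812,0.08383,0.19899])
TH0=.596
H=c0+frame(PSI,TH0)@np.array([.126,.0067,-.004])   # point on hinge line at y-centre
def cov2w(p,th):  # p in frame: origin hinge, z 4mm above is the outer face
    return H+frame(PSI,th)@np.asarray(p,float)
def toolR(th,phi,): # tool x=-z_cover, jaw (tool z) = cover x rotated ccw by phi about z_cover
    Rc=frame(PSI,th);x=-Rc[:,2];z=Ro.from_rotvec(Rc[:,2]*phi).apply(Rc[:,0]);y=np.cross(z,x)
    return np.stack([x,y,z],1)
def plan(pt,Rt,n,jaw,p0=None,R0=None):
    s=manip.sense()
    p=s['tcp_pos'] if p0 is None else p0;R=Ro.from_quat(s['tool_rot']).as_matrix() if R0 is None else R0
    rows=[];rv=Ro.from_matrix(R.T@Rt).as_rotvec();ps=p.copy();Rs=R.copy()
    for i in range(n):
        tgt=ps+(pt-ps)/(n-i);d=(Rs.T@(tgt-ps)*1000).round(1)
        rr=np.degrees(Ro.from_matrix(Rs.T@Rt).as_rotvec()/(n-i)).round(2)
        ps=ps+Rs@d/1000;Rs=Rs@Ro.from_rotvec(np.radians(rr)).as_matrix()
        rows.append([jaw,*d,*rr])
    print('err',(ps-pt).round(4));
    print(', '.join('%g'%(v+0) for r in rows for v in r)); return ps,Rs
E
python3 - <<'E'
from geo import *
s=manip.sense();R=Ro.from_quat(s['tool_rot']).as_matrix();print(R.round(3))
print('H',H,'tab0',cov2w([-.236,0,.004],TH0),'tab shut',cov2w([-.236,0,.004],0))
for i,j,n in((-.176,-.06,'low near'),(-.176,.06,'low far'),(-.056,.06,'high far'),(-.056,-.06,'high near')): print(n,cov2w([i,j,.038],0))
for ph in (0,60,90):
    print(ph,toolR(TH0,np.radians(ph)).round(3).tolist(), np.degrees(Ro.from_matrix(R.T@toolR(TH0,np.radians(ph))).as_rotvec()).round(1))
E
```

```text
[[-0.     0.972  0.236]
 [ 0.002  0.236 -0.972]
 [-1.     0.    -0.002]]
H [ 0.57000089 -0.03854029  0.18588589] tab0 [0.63480113 0.187445   0.20694718] tab shut [0.62688748 0.15984682 0.07134999]
low near [0.55957507 0.14277788 0.13079486]
low far [0.67492648 0.1097014  0.13079486]
high far [0.6462814  0.00980415 0.19079486]
high near [0.53093    0.04288064 0.19079486]
0 [[0.02, 0.961, -0.275], [0.07, -0.276, -0.959], [-0.997, -0.0, -0.072]] [29.6  4.   1.1]
60 [[0.02, 0.719, 0.695], [0.07, 0.692, -0.718], [-0.997, 0.063, -0.036]] [-30.4   2.9   2.9]
90 [[0.02, 0.275, 0.961], [0.07, 0.959, -0.276], [-0.997, 0.072, -0.0]] [-60.4   2.1   3.7]
```

```bash
python3 - <<'E'
from geo import *
s=manip.sense();R=Ro.from_quat(s['tool_rot']).as_matrix();p=s['tcp_pos']
a=plan(p+[0,0,.14],R,3,40)
t=cov2w([-.24,0,.004],TH0)+[0,0,.15]
b=plan(t,toolR(TH0,np.radians(90)),27,0,*a)
E
```

```text
err [-0. -0.  0.]
40, -46.7, 0, -0.1, 0, 0, 0, 40, -46.6, 0, -0.1, 0, 0, 0, 40, -46.7, 0, 0, 0, 0, 0
err [-0.  0. -0.]
0, 0.5, 24.6, -24.5, -2.24, 0.08, 0.14, 0, 0.6, 25.5, -23.5, -2.24, 0.08, 0.14, 0, 0.7, 26.4, -22.5, -2.23, 0.08, 0.14, 0, 0.8, 27.2, -21.4, -2.24, 0.08, 0.14, 0, 0.9, 28.1, -20.3, -2.23, 0.08, 0.14, 0, 1, 28.8, -19.2, -2.24, 0.08, 0.14, 0, 1.1, 29.5, -18.1, -2.23, 0.08, 0.14, 0, 1.2, 30.2, -16.9, -2.24, 0.08, 0.14, 0, 1.3, 30.9, -15.7, -2.23, 0.08, 0.14, 0, 1.4, 31.4, -14.5, -2.24, 0.08, 0.13, 0, 1.5, 32, -13.3, -2.23, 0.08, 0.14, 0, 1.6, 32.5, -12, -2.24, 0.08, 0.13, 0, 1.7, 32.9, -10.7, -2.23, 0.08, 0.13, 0, 1.8, 33.3, -9.5, -2.24, 0.08, 0.14, 0, 1.9, 33.7, -8.1, -2.23, 0.08, 0.13, 0, 2, 33.9, -6.8, -2.24, 0.08, 0.14, 0, 2.1, 34.2, -5.5, -2.23, 0.08, 0.13, 0, 2.1, 34.4, -4.2, -2.24, 0.08, 0.14, 0, 2.2, 34.5, -2.8, -2.23, 0.08, 0.13, 0, 2.3, 34.6, -1.5, -2.24, 0.08, 0.13, 0, 2.4, 34.6, -0.1, -2.23, 0.07, 0.14, 0, 2.5, 34.5, 1.2, -2.24, 0.08, 0.13, 0, 2.6, 34.5, 2.6, -2.23, 0.07, 0.14, 0, 2.6, 34.3, 4, -2.24, 0.08, 0.13, 0, 2.7, 34.1, 5.3, -2.23, 0.07, 0.14, 0, 2.8, 33.9, 6.6, -2.24, 0.08, 0.13, 0, 2.9, 33.7, 7.9, -2.23, 0.07, 0.14
```

Request:
move_arm(
  deltas=[40,-47,0,0,0,0,0,40,-47,0,0,0,0,0,40,-46,0,0,0,0,0,0,0,32,-33,0,0,0,0,0,32,-33,0,0,0,0,0,32,-33,0,0,0,0,0,32,-33,0,0,0,0,0,32,-33,0,0,0,0,0,32,-33,0,0,0,0,0,32,-33,0,0,0],
)

```text
t: 1.15
tcp_pos: [0.311, -0.3282, 0.3711]
tool_rot: [0.437, 0.556, -0.437, 0.556]
force: [-0.3, -1.1, 0.9]
finger_gap: -0.002
```

Request:
move_arm(
  deltas=[0,0,32,-33,0,0,0,0,0,32,-33,0,0,0,0,0,32,-33,0,0,0,0,0,32,-33,0,0,0,0,0,32,-33,0,0,0,0,0,32,-33,0,0,0,0,0,32,-33,0,0,0,0,0,32,-33,0,0,0,0,0,32,-33,0,0,0,0,0,32,-33,0,0,0],
)

```text
t: 2.15
tcp_pos: [0.5442, 0.0679, 0.3711]
tool_rot: [0.437, 0.556, -0.437, 0.556]
force: [0.3, -0.6, 0.1]
finger_gap: 0.002
```

```bash
python3 - <<'E'
from geo import *
s=manip.sense();print(s['t'],s['q'].round(3),s['tcp_pos'],s['force'],s['finger_gap'])
t=cov2w([-.24,0,.034],TH0)
plan(t,toolR(TH0,np.radians(90)),9,0)
E
```

```text
2.15 [-0.08   0.287  1.431 -0.     1.424  1.253] [0.54424535 0.06790353 0.37110203] [ 0.28015571 -0.64264223  0.08257717] 0.002032006123063644
err [ 0. -0.  0.]
0, 14.9, 13, -10.7, -6.7, 0.24, 0.42, 0, 15, 14.1, -9.1, -6.7, 0.24, 0.42, 0, 15.2, 14.9, -7.3, -6.7, 0.24, 0.42, 0, 15.3, 15.5, -5.5, -6.71, 0.24, 0.42, 0, 15.4, 16, -3.5, -6.7, 0.24, 0.42, 0, 15.6, 16.1, -1.6, -6.71, 0.24, 0.42, 0, 15.7, 16.1, 0.4, -6.7, 0.25, 0.42, 0, 15.8, 15.9, 2.3, -6.71, 0.24, 0.42, 0, 15.8, 15.3, 4.2, -6.7, 0.25, 0.43
```

Request:
move_arm(
  deltas=[0,0,13,-10.7,-6.7,0.24,0.42,0,0,14.1,-9.1,-6.7,0.24,0.42,0,0,14.9,-7.3,-6.7,0.24,0.42,0,0,15.5,-5.5,-6.7,0.24,0.42,0,0,16,-3.5,-6.7,0.24,0.42,0,20,16.1,-1.6,-6.7,0.24,0.42,0,35,16.1,0.4,-6.7,0.24,0.42,0,40,15.9,2.3,-6.7,0.24,0.42,0,43,15.3,4.2,-6.7,0.24,0.42],
)

```text
t: 3.05
tcp_pos: [0.6365, 0.1907, 0.2374]
tool_rot: [0.123, 0.696, -0.071, 0.704]
force: [0.6, 0.3, 0.4]
finger_gap: 0.001
```

```bash
python3 - <<'E'
from geo import *
snap('side','side1')
s=manip.sense();print(s['t'],s['q'].round(3),s['tcp_pos'],s['force'])
R=Ro.from_quat(s['tool_rot']).as_matrix()
print(frame(PSI,TH0).T@(s['tcp_pos']-H), np.degrees(Ro.from_matrix(R.T@toolR(TH0,np.radians(90))).as_rotvec()).round(2))
# constant-screw steps about hinge
p=[]
n=14
a=plan(cov2w([-.24,0,.006],TH0),toolR(TH0,np.pi/2),1,0)
for k in range(n):
    th=TH0*(1-(k+1)/n)
    a=plan(cov2w([-.24,0,.004],th),toolR(th,np.pi/2),1,0,*a)
E
```

```text
3.1 [0.094 0.571 1.36  0.074 1.197 0.34 ] [0.63324834 0.19209498 0.22796972] [ 1.56366536  0.41299244 -5.28472961]
[-0.24155198 -0.00277435  0.02467509] [ 0.4  -0.67  0.15]
err [0. 0. 0.]
0, 18.6, -1.5, 3, 0.4, -0.67, 0.15
err [ 0. -0. -0.]
0, 12.3, -0.1, 0, 0, 0, -2.44
err [ 0.  0. -0.]
0, 10.2, 0, 0, 0, 0, -2.44
err [ 0. -0. -0.]
0, 10.2, -0.1, 0, 0, 0, -2.44
err [0. 0. 0.]
0, 10.2, 0, 0, 0, 0, -2.44
err [ 0. -0.  0.]
0, 10.2, -0.1, 0, 0, 0, -2.44
err [0. 0. 0.]
0, 10.2, 0, 0, 0, 0, -2.44
err [ 0.  0. -0.]
0, 10.3, 0, 0, 0, 0, -2.43
err [ 0. -0. -0.]
0, 10.2, -0.1, 0, 0, 0, -2.44
err [ 0.  0. -0.]
0, 10.2, 0, 0, 0, 0, -2.44
err [ 0. -0.  0.]
0, 10.2, -0.1, 0, 0, 0, -2.44
err [0. 0. 0.]
0, 10.2, 0, 0, 0, 0, -2.44
err [ 0. -0. -0.]
0, 10.3, -0.1, 0, 0, 0, -2.44
err [ 0.  0. -0.]
0, 10.2, 0, 0, 0, 0, -2.44
err [ 0. -0.  0.]
0, 10.2, -0.1, 0, 0, 0, -2.44
```

View pics/side1.png

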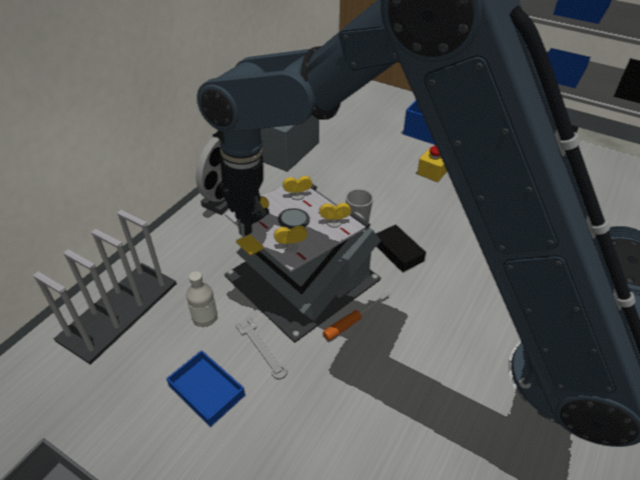

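Request:
move_arm(
  deltas=[0,0,0,0,0,0,0,0,0,0,0,0,0,0],
)

```text
t: 3.3
tcp_pos: [0.6364, 0.1899, 0.2394]
tool_rot: [0.124, 0.695, -0.074, 0.704]
force: [-0.2, -0.1, 0.2]
finger_gap: -0.001
```

```bash
python3 - <<'E'
from geo import *
s=manip.sense();print(s['t'],s['q'].round(3),s['tcp_pos'],s['force'])
R=Ro.from_quat(s['tool_rot']).as_matrix()
print(frame(PSI,TH0).T@(s['tcp_pos']-H), np.degrees(Ro.from_matrix(R.T@toolR(TH0,np.radians(90))).as_rotvec()).round(2))
E
```

```text
3.3 [0.092 0.558 1.352 0.072 1.205 0.348] [0.63642011 0.18990241 0.23936087] [-0.18566232 -0.08532306  0.19566868]
[-0.24114585  0.00087891  0.03612562] [-0.13  0.11 -0.02]
```

Request:
move_arm(
  deltas=[0,12,0,0,0,0,0,0,10,0,0,0,0,0,0,8,0,0,0,0,-1,0,10,0,0,0,0,-2.4,0,10.2,0,0,0,0,-2.4,0,10.2,0,0,0,0,-2.4,0,10.2,0,0,0,0,-2.4,0,10.2,0,0,0,0,-2.4,0,10.2,0,0,0,0,-2.4],
)

```text
t: 4.2
tcp_pos: [0.6358, 0.1892, 0.1476]
tool_rot: [0.029, 0.706, -0.168, 0.687]
force: [-0.9, 0.0, 0.7]
finger_gap: -0.003
```

```bash
python3 - <<'E'
from geo import *
snap('side','side2')
s=manip.sense();print(s['t'],s['q'].round(3),s['tcp_pos'],s['force'])
R=Ro.from_quat(s['tool_rot']).as_matrix()
# current tool angle th
xh=np.array([np.sin(PSI),-np.cos(PSI),0]);z=-R[:,0];th=.5236+np.arctan2(z@xh,z[2]);print('th tool',th)
v=s['tcp_pos']-H;l=frame(PSI,0).T@v;print(l,'r',np.hypot(l[0],l[2]),'th pos',np.arctan2(l[2],-l[0])-np.arctan2(.004,.236))
E
```

```text
4.25 [ 0.202  0.724  1.315 -0.189  1.203  0.558] [0.63483846 0.18995991 0.14518826] [ 0.55945456  1.13300817 -0.3289018 ]
th tool 0.3234878136199759
[-0.2260473  -0.00065732  0.08351489] r 0.24098157571964696 th pos 0.33695522517828935
```

View pics/side2.png

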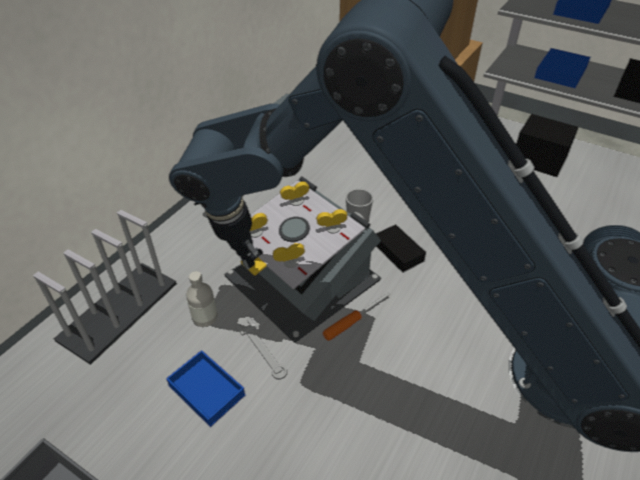

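Request:
move_arm(
  deltas=[0,10.2,0,0,0,0,-2.4,0,10.2,0,0,0,0,-2.4,0,10.2,0,0,0,0,-2.4,0,10.2,0,0,0,0,-2.4,0,10.2,0,0,0,0,-2.4,0,10.2,0,0,0,0,-2.4,0,9,0,0,0,0,-2,0,7,0,0,0,0,-2,0,3,0,0,0,0,0],
)

```text
t: 5.15
tcp_pos: [0.628, 0.1639, 0.0711]
tool_rot: [-0.084, 0.702, -0.275, 0.651]
force: [0.8, 1.6, 0.2]
finger_gap: 0.001
```

```bash
cat > st.py <<'E'
from geo import *
def st():
    s=manip.sense();print(s['t'],s['q'].round(3),s['force'].round(2),round(s['finger_gap'],3))
    R=Ro.from_quat(s['tool_rot']).as_matrix()
    print('cov pos',(frame(PSI,0).T@(s['tcp_pos']-H)).round(4),'force cov',(frame(PSI,0).T@s['force']).round(1),'rot to shut phi0', np.degrees(Ro.from_matrix(R.T@toolR(0,0)).as_rotvec()).round(2))
if __name__=='__main__': st()
E
python3 st.py
```

```text
5.15 [ 0.277  0.902  1.248 -0.45   1.311  0.744] [0.84 1.56 0.17] 0.001
cov pos [-0.2398 -0.      0.0059] force cov [-1.4  0.4  1. ] rot to shut phi0 [90.01 -0.25 -0.21]
```

Request:
move_arm(
  deltas=[0,2,0,0,0,0,0,0,1,0,0,0,0,0,0,0,0,0,0,0,0],
)

```text
t: 5.45
tcp_pos: [0.628, 0.1631, 0.0706]
tool_rot: [-0.082, 0.702, -0.274, 0.652]
force: [-1.1, 4.5, 2.9]
finger_gap: 0.001
```

```bash
python3 st.py
```

```text
5.45 [ 0.275  0.901  1.252 -0.449  1.306  0.745] [-1.11  4.51  2.85] 0.001
cov pos [-2.394e-01  2.000e-04  5.100e-03] force cov [-2.1 -2.3  4.5] rot to shut phi0 [89.89 -0.39 -0.4 ]
```

Request:
move_arm(
  deltas=[0,2,0,0,0,0,0,0,2,0,0,0,0,0,0,0,0,0,0,0,0],
)

```text
t: 5.75
tcp_pos: [0.6281, 0.1631, 0.0705]
tool_rot: [-0.082, 0.701, -0.274, 0.653]
force: [-2.9, 11.7, 15.7]
finger_gap: 0.002
```

```bash
python3 st.py
```

```text
5.75 [ 0.274  0.9    1.254 -0.449  1.302  0.747] [-2.89 11.75 15.68] 0.002
cov pos [-2.394e-01  2.000e-04  5.000e-03] force cov [-1.2 -6.  18.8] rot to shut phi0 [89.82 -0.37 -0.56]
```

Request:
move_arm(
  deltas=[0,-10,0,0,0,0,0,30,-25,0,0,0,0,0,60,-40,0,0,0,0,0,60,-40,0,0,0,0,0,60,-30,0,0,0,0,0,60,-5,0,0,0,0,0,60,0,0,0,0,0,0],
)

```text
t: 6.45
tcp_pos: [0.6481, 0.2312, 0.1972]
tool_rot: [-0.084, 0.701, -0.275, 0.652]
force: [0.0, -0.2, 0.2]
finger_gap: 0.707
```

```bash
python3 - <<'E'
from st import *
for n in('scene','side','wrist'): snap(n,n+'3')
st()
for n in('scene3','side3','wrist3'):
    p=platepts(n);
    if len(p)<200: print(n,len(p));
E
```

```text
6.6 [ 0.353  0.825  1.037 -0.411  1.606  0.687] [ 0.1  -0.33  0.29] 0.705
cov pos [-0.2376 -0.0005  0.1469] force cov [0.4 0.2 0.1] rot to shut phi0 [ 9.0e+01 -3.2e-01  3.0e-02]
```

View pics/wrist3.png

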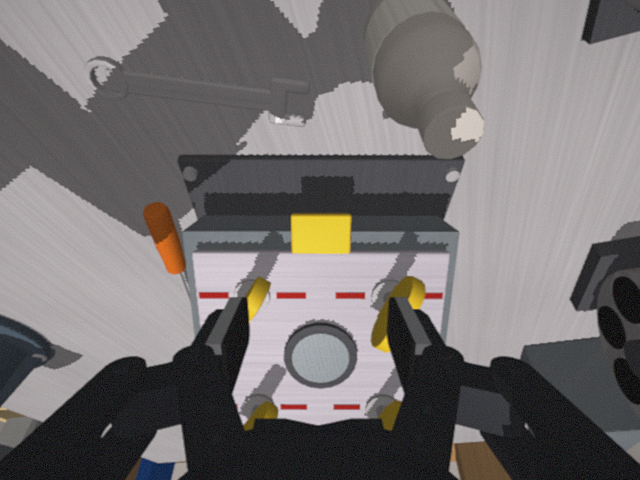

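View pics/side3.png

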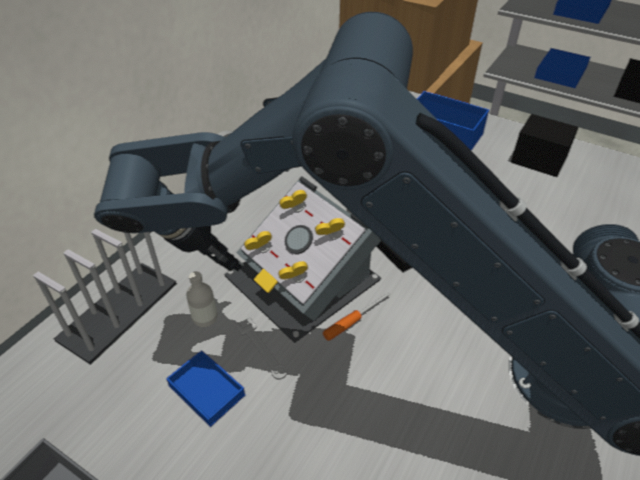

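View pics/scene3.png

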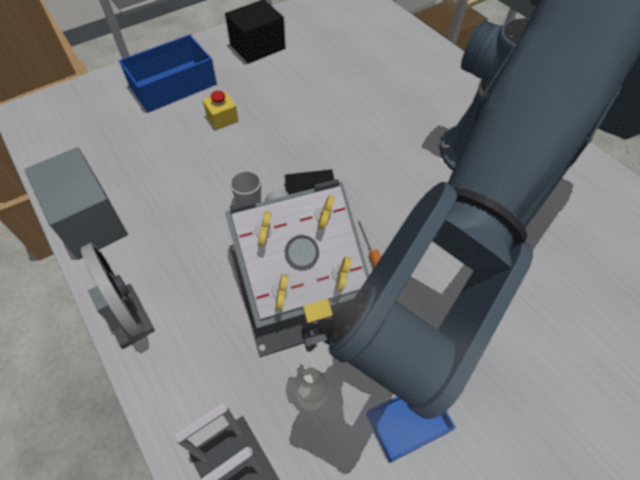

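```bash
cat > meas.py <<'E'
from st import *
def meas(fns):
    R=frame(PSI,0)
    for fn in fns:
        s=load(fn);W=cloud(s);L=(W-H)@R
        h=cv2.cvtColor(s['image'],cv2.COLOR_RGB2HSV)
        m=(h[...,1]<50)&(h[...,2]>110)&(L[...,0]>-.21)&(L[...,0]<-.02)&(abs(L[...,1])<.105)&(abs(L[...,2])<.02)
        c,n,q=ransac(L[m]);xs=[-.2,-.03]
        print(fn,'plate th',round(np.arctan2(n[0],n[2]),4),'ylean',round(n[1],4),'z@-.2,-.03',[round(c[2]-(n[0]*(x-c[0])-n[1]*c[1])/n[2],4) for x in xs],len(q))
        mr=(red(s)>0)&(abs(L[...,2])<.012)
        for sx in(-.176,-.056):
            for sy in(-.06,.06):
                out=[]
                rr=L[mr&(abs(L[...,0]-sx)<.012)&(abs(L[...,1]-sy)<.055)]
                a=rr[rr[:,1]<sy];b=rr[rr[:,1]>sy];
                rl=''
                if len(a)>4 and len(b)>4: rl='red c %s ang %.1f'%(((a.mean(0)+b.mean(0))/2).round(4),np.degrees(np.arctan2(-(b.mean(0)-a.mean(0))[0],(b.mean(0)-a.mean(0))[1])))
                my=(yellow(s)>0)&(L[...,2]>.022)&(L[...,2]<.06)&(abs(L[...,0]-sx)<.045)&(abs(L[...,1]-sy)<.045)
                t=L[my][:,:2]
                if len(t)>30:
                    ct=np.median(t,0);v=np.linalg.svd(t-t.mean(0),full_matrices=False)[2][0];v*=np.sign(v[1]) if abs(v[1])>.05 else 1
                    out='blade c %s ang %.1f n %d'%(t.mean(0).round(4),np.degrees(np.arctan2(-v[0],v[1])),len(t))
                print('  ',(sx,sy),out,rl)
if __name__=='__main__':
    import sys;meas(sys.argv[1:])
E
python3 meas.py scene3 side3 wrist3
```

```text
scene3 plate th 0.0005 ylean 0.0013 z@-.2,-.03 [np.float64(0.0046), np.float64(0.0045)] 7972
   (-0.176, -0.06) [] red c [-0.1761 -0.0603  0.0054] ang -0.0
   (-0.176, 0.06) [] red c [-0.1758  0.0605  0.0053] ang -0.2
   (-0.056, -0.06) blade c [-0.0582 -0.0564] ang 55.2 n 144 red c [-0.056  -0.0593  0.0058] ang -0.2
   (-0.056, 0.06) blade c [-0.0484  0.0562] ang 62.2 n 45 red c [-0.0559  0.0603  0.0049] ang -0.0
side3 plate th -0.0007 ylean -0.0019 z@-.2,-.03 [np.float64(0.0057), np.float64(0.0058)] 4045
   (-0.176, -0.06) blade c [-0.1767 -0.0621] ang 60.3 n 272 
   (-0.176, 0.06) blade c [-0.1767  0.0579] ang 64.7 n 264 
   (-0.056, -0.06) blade c [-0.0577 -0.0622] ang 54.5 n 276 
   (-0.056, 0.06) blade c [-0.0574  0.0577] ang 62.5 n 263 
wrist3 plate th 0.0005 ylean 0.0007 z@-.2,-.03 [np.float64(0.0042), np.float64(0.0041)] 19534
   (-0.176, -0.06) blade c [-0.1976 -0.0463] ang 69.7 n 532 red c [-0.1767 -0.0585  0.0047] ang 0.1
   (-0.176, 0.06) blade c [-0.1835  0.0603] ang 61.0 n 1136 red c [-0.1766  0.064   0.0047] ang -0.3
   (-0.056, -0.06) blade c [-0.0762 -0.05  ] ang 46.5 n 378 
   (-0.056, 0.06) blade c [-0.0735  0.0633] ang 61.7 n 324
```

```bash
cat > pl.py <<'E'
from st import *
def go(pos,phi,n,jaw,a=(None,None)): return plan(cov2w(pos,0),toolR(0,np.radians(phi)),n,jaw,*a)
E
python3 - <<'E'
from pl import *
a=go([-.176,-.06,.08],60,5,42)
a=go([-.176,-.06,.019],60,3,42,a)
E
```

```text
err [-0.  0.  0.]
42, 13.4, -12.4, -11.9, 6, -0.05, -0.02, 42, 13.4, -13.5, -10.5, 6, -0.05, -0.02, 42, 13.4, -14.6, -9, 6, -0.06, -0.02, 42, 13.4, -15.4, -7.5, 6, -0.05, -0.03, 42, 13.3, -16.1, -5.9, 6, -0.06, -0.03
err [-0.  0.  0.]
42, 20.3, 0, 0, 0, 0, 0, 42, 20.4, 0, 0, 0, 0, 0, 42, 20.3, 0, 0, 0, 0, 0
```

Request:
move_arm(
  deltas=[42,13.4,-12.4,-11.9,6,0,0,42,13.4,-13.5,-10.5,6,0,0,42,13.4,-14.6,-9,6,0,0,42,13.4,-15.4,-7.5,6,0,0,42,13.4,-16.1,-5.9,6,0,0,42,0,0,0,0,0,0,42,0,0,0,0,0,0],
)

```text
t: 7.3
tcp_pos: [0.5664, 0.1638, 0.1679]
tool_rot: [0.087, 0.608, -0.447, 0.651]
force: [0.7, 0.4, -0.3]
finger_gap: 0.498
```

```bash
python3 - <<'E'
from pl import *
st();snap('side','side4');snap('scene','scene4')
go([-.176,-.06,.019],60,3,42)
E
```

```text
7.3 [ 0.301  0.716  1.37  -0.435  1.38   1.258] [ 0.66  0.42 -0.25] 0.498
cov pos [-0.1766 -0.0592  0.0812] force cov [-0.6  0.5  0.1] rot to shut phi0 [ 6.004e+01 -3.200e-01 -6.000e-02]
err [-0.  0. -0.]
42, 21.1, -0.8, -0.2, -0.01, -0.05, -0.12, 42, 21.1, -0.7, -0.3, 0, -0.06, -0.11, 42, 21.2, -0.7, -0.3, -0.01, -0.05, -0.12
```

View pics/side4.png

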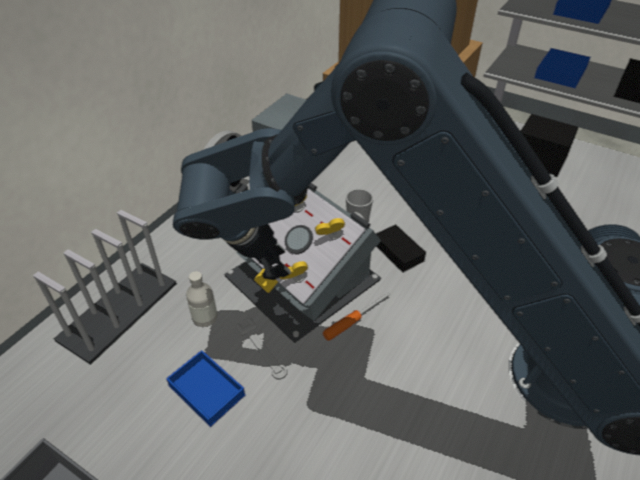

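Request:
move_arm(
  deltas=[42,15,-0.8,-0.2,0,0,0,42,20,-0.7,-0.3,0,0,0,42,17,-0.7,-0.3,0,0,0,42,10,0,0,0,0,0,42,0,0,0,0,0,0],
  force=25,
)

```text
t: 7.9
tcp_pos: [0.5559, 0.134, 0.1146]
tool_rot: [0.087, 0.608, -0.447, 0.651]
force: [-0.4, -0.3, 0.2]
finger_gap: 0.489
```

```bash
python3 - <<'E'
from pl import *
st();s=snap('wrist','wrist5')
E
```

```text
7.9 [ 0.262  0.76   1.461 -0.464  1.244  1.289] [-0.39 -0.32  0.22] 0.489
cov pos [-0.1759 -0.0611  0.0192] force cov [ 0.5 -0.3 -0. ] rot to shut phi0 [60.   -0.32 -0.06]
```

View pics/wrist5.png

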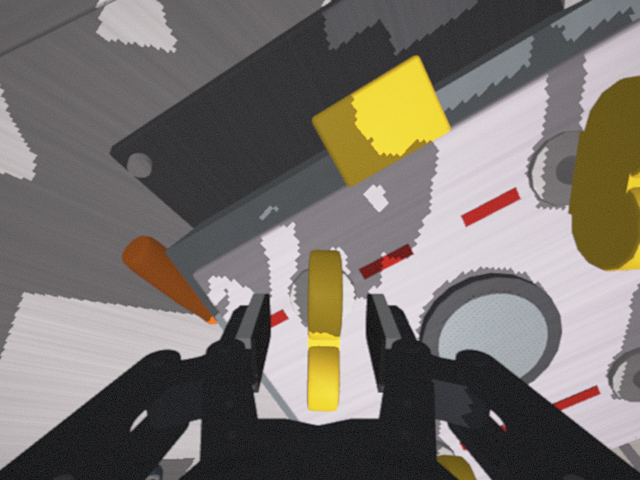

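Request:
move_arm(
  deltas=[20,0,0,0,0,0,0,4,0,0,0,0,0,0,4,0,0,0,0,0,0,4,0,0,0,0,0,0],
  force=25,
)

```text
t: 8.35
tcp_pos: [0.5581, 0.1342, 0.117]
tool_rot: [0.088, 0.606, -0.446, 0.653]
force: [3.9, -1.9, 1.7]
finger_gap: 0.137
```

```bash
python3 st.py
```

```text
8.35 [ 0.262  0.757  1.459 -0.466  1.243  1.29 ] [ 3.89 -1.94  1.7 ] 0.137
cov pos [-0.1754 -0.059   0.0217] force cov [1.5 4.3 1.1] rot to shut phi0 [59.88 -0.24 -0.43]
```

Request:
move_arm(
  deltas=[4,0,0,0,4,0,0,4,0,0,0,8,0,0,4,0,0,0,8,0,0,4,0,0,0,8,0,0,4,0,0,0,8,0,0,4,0,0,0,8,0,0,4,0,0,0,8,0,0,4,0,0,0,4,0,0,4,0,0,0,2,0,0,4,0,0,0,0,0,0],
)

```text
t: 9.35
tcp_pos: [0.5581, 0.1345, 0.1168]
tool_rot: [-0.394, -0.313, 0.684, -0.528]
force: [4.7, -1.1, 3.4]
finger_gap: 0.137
```

```bash
python3 - <<'E'
from pl import *
s=snap('wrist','wrist6');st()
E
```

```text
9.4 [ 0.263  0.757  1.459 -0.466  1.242  2.302] [ 3.42 -0.29  4.73] 0.129
cov pos [-0.1758 -0.0592  0.0217] force cov [1.8 3.4 4.4] rot to shut phi0 [ 1.93 -0.43 -0.25]
```

View pics/wrist6.png

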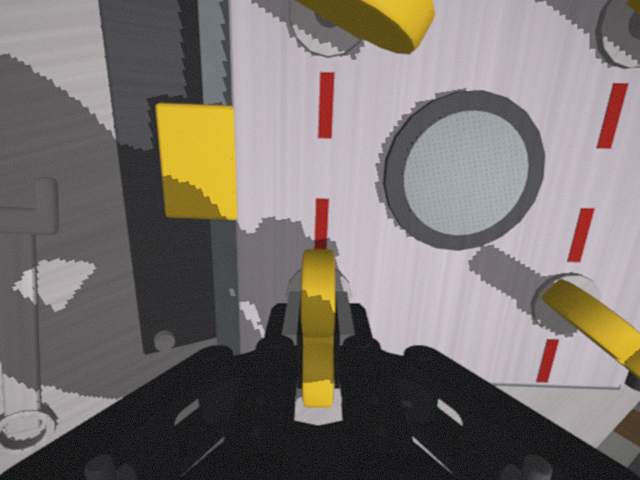

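Request:
move_arm(
  deltas=[4,0,0,0,1.4,0,0,4,0,0,0,0,0,0,15,0,0,0,0,0,0,42,0,0,0,0,0,0,42,-10,0,0,0,0,0,42,-20,0,0,0,0,0,42,-25,0,0,0,0,0,42,-15,0,0,0,0,0],
)

```text
t: 10.2
tcp_pos: [0.5658, 0.1689, 0.1781]
tool_rot: [-0.399, -0.306, 0.689, -0.522]
force: [1.2, -0.4, 0.3]
finger_gap: 0.491
```

```bash
python3 - <<'E'
from meas import *
from pl import *
for n in('scene','side','wrist'): snap(n,n+'7')
st();meas(['scene7','side7','wrist7'])
a=go([-.056,.06,.085],62.5,9,42)
E
```

```text
10.35 [ 0.308  0.705  1.362 -0.431  1.396  2.294] [ 0.17 -0.95 -0.14] 0.493
cov pos [-0.1755 -0.0611  0.0915] force cov [ 0.7  0.4 -0.6] rot to shut phi0 [ 0.54 -0.43 -0.06]
scene7 plate th 0.0002 ylean 0.0008 z@-.2,-.03 [np.float64(0.0046), np.float64(0.0046)] 7306
   (-0.176, -0.06) [] 
   (-0.176, 0.06) blade c [-0.1942  0.0713] ang 74.5 n 35 red c [-0.1758  0.0606  0.0049] ang -0.2
   (-0.056, -0.06) blade c [-0.0581 -0.0566] ang 54.7 n 158 red c [-0.056  -0.0594  0.0051] ang -0.2
   (-0.056, 0.06) blade c [-0.0503  0.0573] ang 61.2 n 61 red c [-0.0558  0.0605  0.0049] ang -0.1
side7 plate th -0.0005 ylean 0.0002 z@-.2,-.03 [np.float64(0.0056), np.float64(0.0057)] 3195
   (-0.176, -0.06) blade c [-0.1772 -0.0682] ang -0.3 n 114 
   (-0.176, 0.06) [] 
   (-0.056, -0.06) blade c [-0.0576 -0.0622] ang 54.7 n 273 
   (-0.056, 0.06) [] 
wrist7 plate th 0.0007 ylean 0.001 z@-.2,-.03 [np.float64(0.0043), np.float64(0.0041)] 61842
   (-0.176, -0.06) blade c [-0.1765 -0.0534] ang 0.6 n 2111 
   (-0.176, 0.06) blade c [-0.1753  0.0584] ang 66.3 n 4539 red c [-0.1763  0.0557  0.0047] ang -0.2
   (-0.056, -0.06) blade c [-0.063  -0.0544] ang 54.5 n 2344 red c [-0.0566 -0.0586  0.0047] ang -0.1
   (-0.056, 0.06) blade c [-0.0592  0.0586] ang 63.5 n 6609 
err [-0. -0. -0.]
42, 0.6, 13.3, 13.4, -6.88, -0.04, -0.03, 42, 0.6, 11.6, 14.9, -6.88, -0.04, -0.03, 42, 0.7, 9.8, 16.2, -6.88, -0.04, -0.03, 42, 0.7, 7.8, 17.3, -6.89, -0.04, -0.03, 42, 0.7, 5.6, 18.1, -6.88, -0.04, -0.03, 42, 0.7, 3.4, 18.6, -6.89, -0.04, -0.03, 42, 0.6, 1.2, 18.9, -6.88, -0.04, -0.03, 42, 0.7, -1.1, 18.8, -6.89, -0.03, -0.03, 42, 0.7, -3.4, 18.6, -6.88, -0.03, -0.04
```

View pics/wrist7.png

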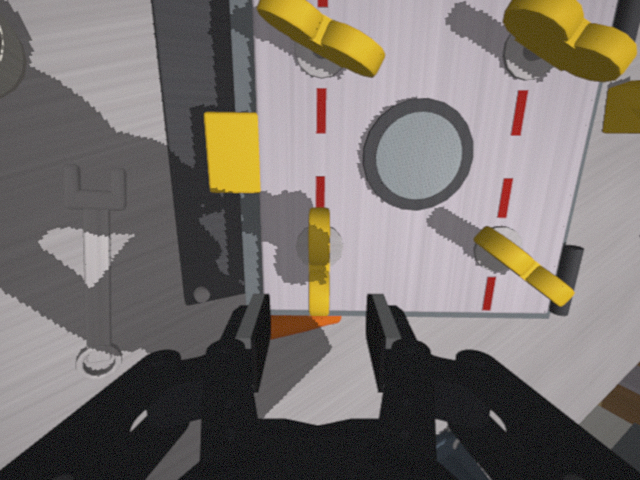

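Request:
move_arm(
  deltas=[42,0.6,13.3,13.4,-6.9,0,0,42,0.6,11.6,14.9,-6.9,0,0,42,0.7,9.8,16.2,-6.9,0,0,42,0.7,7.8,17.3,-6.9,0,0,42,0.7,5.6,18.1,-6.9,0,0,42,0.7,3.4,18.6,-6.9,0,0,42,0.7,1.2,18.9,-6.9,0,0,42,0.7,-1.1,18.8,-6.9,0,0,42,0.7,-3.4,18.6,-6.8,0,0,42,0,0,0,0,0,0],
)

```text
t: 11.35
tcp_pos: [0.6531, 0.0291, 0.2298]
tool_rot: [0.074, 0.617, -0.434, 0.652]
force: [0.0, 0.5, 0.2]
finger_gap: 0.494
```

Request:
move_arm(
  deltas=[42,0,0,0,0,0,0],
)

```text
t: 11.45
tcp_pos: [0.6516, 0.0314, 0.229]
tool_rot: [0.074, 0.617, -0.434, 0.652]
force: [0.6, -0.3, 0.4]
finger_gap: 0.488
```

```bash
python3 - <<'E'
from pl import *
st();a=go([-.056,.06,.02],62.5,3,42)
E
```

```text
11.45 [ 0.087  0.693  1.223 -0.483  1.446  0.964] [ 0.59 -0.26  0.43] 0.488
cov pos [-0.0561  0.0592  0.0822] force cov [0.3 0.6 0.3] rot to shut phi0 [ 6.241e+01 -4.200e-01 -2.000e-02]
err [0. 0. 0.]
42, 20.7, 0, 0.4, -0.03, -0.11, -0.07, 42, 20.8, 0, 0.3, -0.03, -0.11, -0.08, 42, 20.7, 0.1, 0.3, -0.03, -0.11, -0.07
```

Request:
move_arm(
  deltas=[42,15,0,0.3,0,0,0,42,20,0,0.3,0,0,0,42,17,0,0.3,0,0,0,42,10,0,0,0,0,0,42,0,0,0,0,0,0],
)

```text
t: 11.95
tcp_pos: [0.6432, 0.0017, 0.1747]
tool_rot: [0.072, 0.618, -0.434, 0.651]
force: [-0.8, -0.3, -0.2]
finger_gap: 0.487
```

```bash
python3 - <<'E'
from pl import *
st();s=snap('wrist','wrist8')
E
```

```text
11.95 [ 0.046  0.732  1.308 -0.505  1.32   0.987] [-0.77 -0.29 -0.25] 0.487
cov pos [-0.0566  0.0592  0.0197] force cov [ 0.3 -0.7 -0.5] rot to shut phi0 [ 6.261e+01 -3.900e-01  6.000e-02]
```

View pics/wrist8.png

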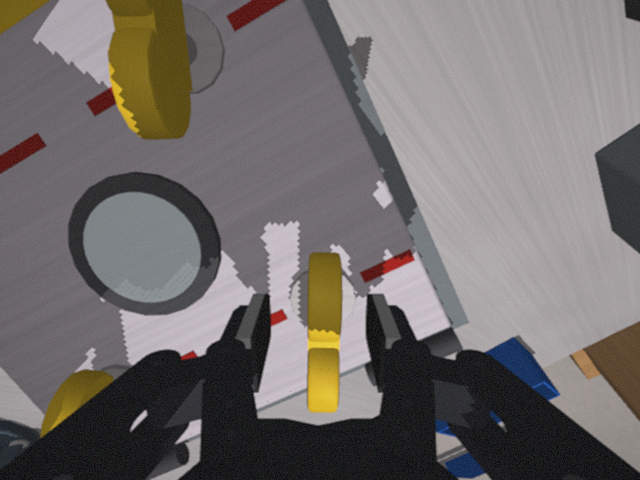

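Request:
move_arm(
  deltas=[20,0,0,0,0,0,0,4,0,0,0,0,0,0,4,0,0,0,0,0,0,4,0,0,0,0,0,0,4,0,0,0,4,0,0],
  force=25,
)

```text
t: 12.5
tcp_pos: [0.6456, 0.0021, 0.1776]
tool_rot: [0.097, 0.601, -0.454, 0.651]
force: [-0.4, 3.5, 2.7]
finger_gap: 0.138
```

Request:
move_arm(
  deltas=[4,0,0,0,8,0,0,4,0,0,0,8,0,0,4,0,0,0,8,0,0,4,0,0,0,8,0,0,4,0,0,0,8,0,0,4,0,0,0,8,0,0,4,0,0,0,6,0,0,4,0,0,0,3,0,0,4,0,0,0,0,0,0,4,0,0,0,0,0,0],
)

```text
t: 13.5
tcp_pos: [0.6458, 0.0016, 0.1779]
tool_rot: [-0.395, -0.311, 0.686, -0.526]
force: [0.4, 2.8, 5.0]
finger_gap: 0.133
```

```bash
python3 st.py
```

```text
13.5 [ 0.046  0.729  1.304 -0.506  1.32   2.049] [0.42 2.84 5.03] 0.133
cov pos [-0.0555  0.0618  0.0228] force cov [ 0.1 -0.4  5.8] rot to shut phi0 [ 1.56 -0.35 -0.14]
```

Another 1° and release, retreat.

Request:
move_arm(
  deltas=[4,0,0,0,1,0,0,4,0,0,0,0,0,0,15,0,0,0,0,0,0,42,0,0,0,0,0,0,42,-10,0,0,0,0,0,42,-20,0,0,0,0,0,42,-25,0,0,0,0,0,42,-15,0,0,0,0,0,42,0,0,0,0,0,0],
)

```text
t: 14.4
tcp_pos: [0.6563, 0.0359, 0.2401]
tool_rot: [-0.401, -0.305, 0.687, -0.523]
force: [0.6, -0.4, 0.1]
finger_gap: 0.493
```

```bash
python3 - <<'E'
from meas import *
from pl import *
for n in('scene','side','wrist'): snap(n,n+'9')
st();meas(['scene9','side9','wrist9'])
a=go([-.176,.06,.085],64,9,42)
E
```

```text
14.55 [ 0.092  0.689  1.209 -0.482  1.463  2.039] [-0.7   0.54  0.21] 0.495
cov pos [-0.0555  0.0605  0.0907] force cov [-0.2 -0.8  0.4] rot to shut phi0 [ 0.59 -0.33  0.09]
scene9 plate th -0.0009 ylean 0.0018 z@-.2,-.03 [np.float64(0.0044), np.float64(0.0046)] 3923
   (-0.176, -0.06) blade c [-0.1743 -0.0756] ang -4.2 n 35 
   (-0.176, 0.06) blade c [-0.1892  0.0681] ang 65.8 n 69 red c [-0.1759  0.0607  0.0046] ang -0.3
   (-0.056, -0.06) [] 
   (-0.056, 0.06) [] 
side9 plate th 0.016 ylean -0.0014 z@-.2,-.03 [np.float64(0.0082), np.float64(0.0055)] 2068
   (-0.176, -0.06) blade c [-0.1769 -0.0665] ang 0.3 n 124 
   (-0.176, 0.06) blade c [-0.177   0.0579] ang 65.2 n 269 
   (-0.056, -0.06) blade c [-0.0577 -0.0621] ang 54.6 n 278 
   (-0.056, 0.06) blade c [-0.0583  0.0503] ang -0.5 n 118 
wrist9 plate th -0.0008 ylean 0.0021 z@-.2,-.03 [np.float64(0.0042), np.float64(0.0044)] 21071
   (-0.176, -0.06) blade c [-0.1714 -0.0425] ang -24.2 n 74 
   (-0.176, 0.06) blade c [-0.1737  0.064 ] ang 63.3 n 4733 red c [-0.1762  0.0568  0.0048] ang -0.0
   (-0.056, -0.06) blade c [-0.0653 -0.046 ] ang 57.0 n 1288 
   (-0.056, 0.06) blade c [-0.0564  0.0672] ang 0.5 n 2093 
err [ 0. -0. -0.]
42, 0.7, 0.1, -13.4, -7.05, -0.04, -0.01, 42, 0.7, 1.7, -13.3, -7.05, -0.04, -0.01, 42, 0.7, 3.3, -13, -7.04, -0.04, -0.01, 42, 0.7, 4.9, -12.4, -7.05, -0.04, -0.01, 42, 0.7, 6.4, -11.8, -7.04, -0.04, -0.01, 42, 0.7, 7.8, -10.9, -7.05, -0.04, -0.01, 42, 0.6, 9.1, -9.8, -7.04, -0.03, -0.01, 42, 0.6, 10.2, -8.7, -7.05, -0.03, -0.01, 42, 0.7, 11.2, -7.3, -7.04, -0.04, -0.02
```

View pics/wrist9.png

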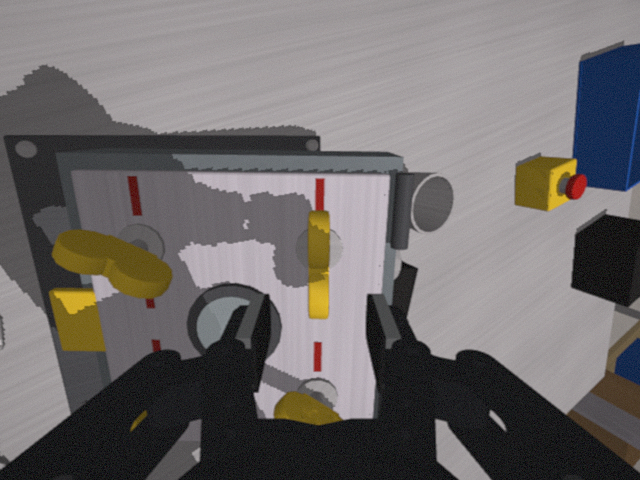

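Request:
move_arm(
  deltas=[42,0.7,0.1,-13.4,-7,0,0,42,0.7,1.7,-13.3,-7,0,0,42,0.7,3.3,-13,-7,0,0,42,0.7,4.9,-12.4,-7,0,0,42,0.7,6.4,-11.8,-7,0,0,42,0.7,7.8,-10.9,-7,0,0,42,0.6,9.1,-9.8,-7,0,0,42,0.6,10.2,-8.7,-7,0,0,42,0.7,11.2,-7.3,-7.4,0,0,42,0,0,0,0,0,0],
)

```text
t: 15.55
tcp_pos: [0.6814, 0.133, 0.1697]
tool_rot: [0.064, 0.624, -0.426, 0.653]
force: [-0.7, -0.3, -0.8]
finger_gap: 0.488
```

Request:
move_arm(
  deltas=[42,0,0,0,0,0,0],
)

```text
t: 15.65
tcp_pos: [0.6819, 0.1318, 0.1715]
tool_rot: [0.065, 0.622, -0.427, 0.653]
force: [0.7, -0.2, -0.9]
finger_gap: 0.491
```

```bash
python3 - <<'E'
from pl import *
st();a=go([-.176,.06,.02],64,3,42)
E
```

```text
15.65 [ 0.217  0.834  1.084 -0.452  1.5    1.049] [ 0.66 -0.25 -0.87] 0.491
cov pos [-0.1758  0.0607  0.0848] force cov [-0.4  0.7 -0.8] rot to shut phi0 [ 6.385e+01 -2.900e-01 -4.000e-02]
err [ 0. -0. -0.]
42, 21.6, -0.1, -0.2, -0.05, -0.07, -0.06, 42, 21.6, -0.1, -0.2, -0.05, -0.07, -0.06, 42, 21.7, 0, -0.1, -0.05, -0.07, -0.06
```

Request:
move_arm(
  deltas=[42,15,0,-0.2,0,0,0,42,20,0,-0.2,0,0,0,42,18,0,-0.2,0,0,0,42,11,0,0,0,0,0,42,0,0,0,0,0,0],
)

```text
t: 16.15
tcp_pos: [0.6722, 0.1008, 0.1156]
tool_rot: [0.065, 0.623, -0.427, 0.652]
force: [0.1, 0.2, -0.4]
finger_gap: 0.495
```

```bash
python3 - <<'E'
from pl import *
st();s=snap('wrist','wrist10')
E
```

```text
16.15 [ 0.179  0.869  1.176 -0.469  1.371  1.075] [ 0.12  0.19 -0.38] 0.495
cov pos [-0.1756  0.0598  0.0202] force cov [-0.4  0.1 -0.2] rot to shut phi0 [ 6.388e+01 -3.400e-01  5.000e-02]
```

View pics/wrist10.png

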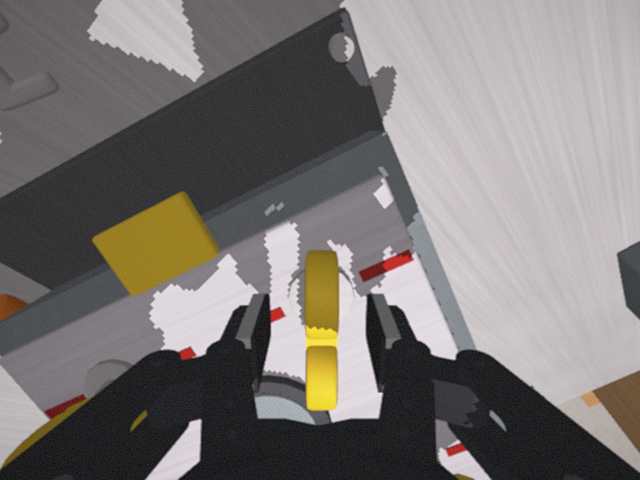

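Straddled well (blade at column 322). Close, then turn 62.5°.

Request:
move_arm(
  deltas=[20,0,0,0,0,0,0,4,0,0,0,0,0,0,4,0,0,0,0,0,0,4,0,0,0,0,0,0,4,0,0,0,4,0,0],
  force=25,
)

```text
t: 16.7
tcp_pos: [0.6748, 0.1026, 0.1182]
tool_rot: [0.089, 0.606, -0.447, 0.652]
force: [1.5, 0.0, 3.3]
finger_gap: 0.132
```

Request:
move_arm(
  deltas=[4,0,0,0,8,0,0,4,0,0,0,8,0,0,4,0,0,0,8,0,0,4,0,0,0,8,0,0,4,0,0,0,8,0,0,4,0,0,0,8,0,0,4,0,0,0,7,0,0,4,0,0,0,3.3,0,0,4,0,0,0,0,0,0,4,0,0,0,0,0,0],
)

```text
t: 17.7
tcp_pos: [0.675, 0.1018, 0.1185]
tool_rot: [-0.394, -0.311, 0.685, -0.527]
force: [1.7, -1.4, 5.4]
finger_gap: 0.138
```

```bash
python3 st.py
```

```text
17.7 [ 0.181  0.867  1.171 -0.472  1.371  2.16 ] [ 1.69 -1.41  5.4 ] 0.138
cov pos [-0.1756  0.0623  0.0236] force cov [3.5 2.  4.2] rot to shut phi0 [ 1.63 -0.31 -0.24]
```

Request:
move_arm(
  deltas=[4,0,0,0,1.1,0,0,4,0,0,0,0,0,0,15,0,0,0,0,0,0,42,0,0,0,0,0,0,42,-10,0,0,0,0,0,42,-20,0,0,0,0,0,42,-25,0,0,0,0,0,42,-15,0,0,0,0,0,42,0,0,0,0,0,0],
)

```text
t: 18.6
tcp_pos: [0.6844, 0.1378, 0.1802]
tool_rot: [-0.401, -0.306, 0.687, -0.523]
force: [0.5, -0.0, -0.1]
finger_gap: 0.492
```

```bash
python3 - <<'E'
from meas import *
from pl import *
for n in('side','wrist'): snap(n,n+'11')
st();meas(['side11','wrist11'])
a=go([-.056,-.06,.088],55,9,42)
E
```

```text
18.7 [ 0.222  0.829  1.075 -0.449  1.511  2.152] [-0.18 -0.12 -0.18] 0.494
cov pos [-0.1766  0.06    0.0922] force cov [ 0.1 -0.1 -0.2] rot to shut phi0 [ 0.6  -0.37  0.02]
side11 plate th 0.0013 ylean -0.0003 z@-.2,-.03 [np.float64(0.0059), np.float64(0.0057)] 4027
   (-0.176, -0.06) blade c [-0.177  -0.0656] ang -0.6 n 113 
   (-0.176, 0.06) blade c [-0.177   0.0508] ang -0.0 n 102 
   (-0.056, -0.06) blade c [-0.0577 -0.0623] ang 55.1 n 275 
   (-0.056, 0.06) blade c [-0.0583  0.0522] ang -0.3 n 125 
wrist11 plate th 0.0013 ylean 0.0013 z@-.2,-.03 [np.float64(0.0043), np.float64(0.0041)] 37312
   (-0.176, -0.06) blade c [-0.1767 -0.0313] ang 0.4 n 717 
   (-0.176, 0.06) blade c [-0.1763  0.067 ] ang 0.6 n 2100 
   (-0.056, -0.06) blade c [-0.0511 -0.0556] ang 54.0 n 83 
   (-0.056, 0.06) blade c [-0.06    0.0648] ang -0.5 n 4600 red c [-0.0564  0.0614  0.0047] ang -0.0
err [ 0. -0.  0.]
42, 0.4, -13.5, 13.3, -6.04, -0.04, -0.02, 42, 0.4, -14.8, 11.8, -6.05, -0.04, -0.02, 42, 0.4, -15.9, 10.1, -6.04, -0.04, -0.02, 42, 0.4, -16.9, 8.4, -6.05, -0.04, -0.02, 42, 0.4, -17.7, 6.6, -6.04, -0.04, -0.02, 42, 0.5, -18.3, 4.7, -6.05, -0.04, -0.01, 42, 0.5, -18.7, 2.7, -6.04, -0.04, -0.02, 42, 0.5, -18.9, 0.7, -6.05, -0.04, -0.01, 42, 0.4, -18.9, -1.3, -6.04, -0.03, -0.02
```

View pics/wrist11.png

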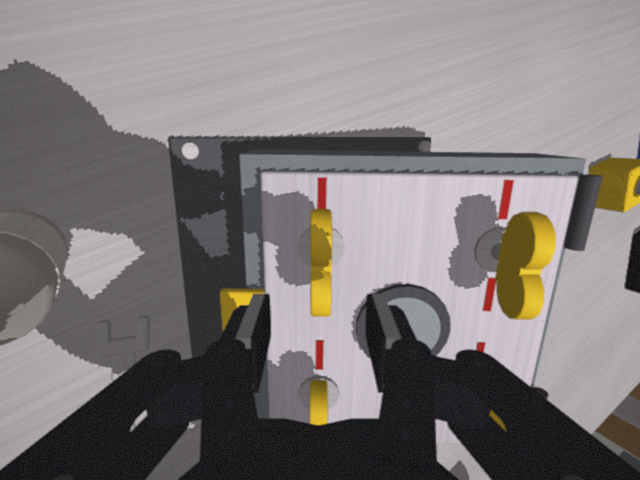

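Three lie along the lines. Last one: high near, at 55°.

Request:
move_arm(
  deltas=[42,0.4,-13.5,13.3,-6,0,0,42,0.4,-14.8,11.8,-6,0,0,42,0.4,-15.9,10.1,-6,0,0,42,0.4,-16.9,8.4,-6,0,0,42,0.4,-17.7,6.6,-6,0,0,42,0.5,-18.3,4.7,-6,0,0,42,0.5,-18.7,2.7,-6,0,0,42,0.5,-18.9,0.7,-6.2,0,0,42,0.4,-18.9,-1.3,-6.2,0,0,42,0,0,0,0,0,0],
)

```text
t: 19.7
tcp_pos: [0.5352, 0.0657, 0.2335]
tool_rot: [0.115, 0.588, -0.474, 0.645]
force: [-0.0, 0.5, -0.4]
finger_gap: 0.493
```

Request:
move_arm(
  deltas=[42,0,0,0,0,0,0],
)

```text
t: 19.8
tcp_pos: [0.5377, 0.0665, 0.2331]
tool_rot: [0.117, 0.587, -0.474, 0.646]
force: [0.6, -0.2, 0.2]
finger_gap: 0.492
```

```bash
python3 - <<'E'
from pl import *
st();a=go([-.056,-.06,.02],55,3,42)
E
```

```text
19.8 [ 0.163  0.556  1.497 -0.475  1.354  1.223] [ 0.61 -0.2   0.2 ] 0.492
cov pos [-0.0561 -0.06    0.087 ] force cov [0.1 0.6 0.2] rot to shut phi0 [54.84 -0.36 -0.12]
err [ 0. -0. -0.]
42, 22.3, -0.1, 0.1, -0.05, -0.08, -0.09, 42, 22.3, -0.1, 0.1, -0.06, -0.08, -0.09, 42, 22.4, -0.1, 0.1, -0.05, -0.09, -0.08
```

Request:
move_arm(
  deltas=[42,15,0,0,0,0,0,42,20,0,0,0,0,0,42,20,0,0.3,0,0,0,42,12,0,0,0,0,0,42,0,0,0,0,0,0],
)

```text
t: 20.3
tcp_pos: [0.5282, 0.0341, 0.1736]
tool_rot: [0.116, 0.588, -0.474, 0.645]
force: [-0.8, 0.3, 0.1]
finger_gap: 0.492
```

```bash
python3 - <<'E'
from pl import *
st();s=snap('wrist','wrist12')
E
```

```text
20.3 [ 0.111  0.612  1.593 -0.512  1.202  1.256] [-0.83  0.29  0.08] 0.492
cov pos [-0.0566 -0.0602  0.0185] force cov [-0.  -0.9  0.1] rot to shut phi0 [54.95 -0.36  0.07]
```

View pics/wrist12.png

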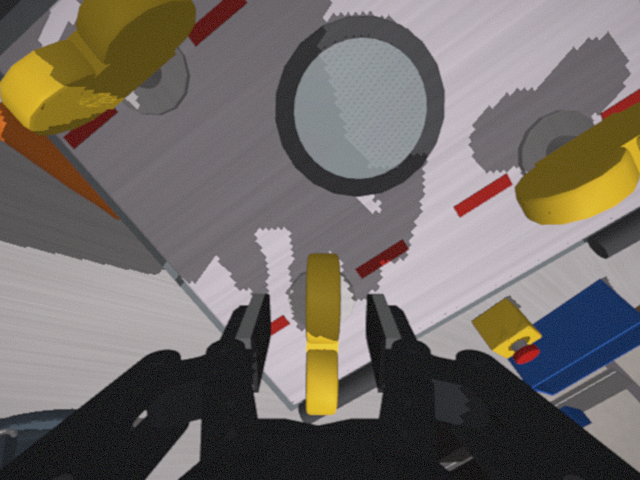

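Well straddled. Close, turn 53.5°.

Request:
move_arm(
  deltas=[20,0,0,0,0,0,0,4,0,0,0,0,0,0,4,0,0,0,0,0,0,4,0,0,0,0,0,0,4,0,0,0,4,0,0],
  force=25,
)

```text
t: 20.85
tcp_pos: [0.5302, 0.0348, 0.1765]
tool_rot: [0.14, 0.569, -0.493, 0.643]
force: [1.7, -0.2, 2.9]
finger_gap: 0.133
```

Request:
move_arm(
  deltas=[4,0,0,0,8,0,0,4,0,0,0,8,0,0,4,0,0,0,8,0,0,4,0,0,0,8,0,0,4,0,0,0,8,0,0,4,0,0,0,6,0,0,4,0,0,0,3.4,0,0,4,0,0,0,0,0,0,4,0,0,0,0,0,0],
)

```text
t: 21.75
tcp_pos: [0.5303, 0.0344, 0.1767]
tool_rot: [-0.395, -0.311, 0.685, -0.527]
force: [2.6, -0.6, 4.2]
finger_gap: 0.13
```

```bash
python3 st.py
```

```text
21.75 [ 0.112  0.608  1.591 -0.514  1.202  2.186] [ 2.65 -0.59  4.23] 0.13
cov pos [-0.0558 -0.0583  0.0216] force cov [2.  2.7 3.7] rot to shut phi0 [ 1.57 -0.34 -0.2 ]
```

Request:
move_arm(
  deltas=[4,0,0,0,1,0,0,4,0,0,0,0,0,0,15,0,0,0,0,0,0,42,0,0,0,0,0,0,42,-10,0,0,0,0,0,42,-20,0,0,0,0,0,42,-40,0,0,0,0,0,42,-40,0,0,0,0,0,42,-20,0,0,0,0,0,42,0,0,0,0,0,0],
)

```text
t: 22.75
tcp_pos: [0.5483, 0.0984, 0.2915]
tool_rot: [-0.401, -0.305, 0.687, -0.523]
force: [-0.6, 0.5, 0.4]
finger_gap: 0.489
```

```bash
python3 - <<'E'
from meas import *
for n in('scene','side','wrist'): snap(n,n+'13')
st();meas(['scene13','side13','wrist13'])
E
```

```text
22.9 [ 0.208  0.521  1.393 -0.453  1.499  2.144] [-0.32 -0.73 -0.71] 0.498
cov pos [-0.0556 -0.0607  0.1493] force cov [ 0.3 -0.1 -1. ] rot to shut phi0 [ 0.62 -0.3   0.15]
scene13 plate th 0.0015 ylean 0.0005 z@-.2,-.03 [np.float64(0.0047), np.float64(0.0044)] 6467
   (-0.176, -0.06) [] 
   (-0.176, 0.06) [] 
   (-0.056, -0.06) blade c [-0.0578 -0.0578] ang 1.3 n 144 
   (-0.056, 0.06) blade c [-0.0577  0.0575] ang 0.8 n 102 red c [-0.0558  0.0591  0.0055] ang -0.1
side13 plate th 0.0021 ylean -0.0013 z@-.2,-.03 [np.float64(0.006), np.float64(0.0056)] 3344
   (-0.176, -0.06) blade c [-0.1769 -0.0664] ang 0.5 n 123 
   (-0.176, 0.06) blade c [-0.177   0.0519] ang -0.3 n 108 
   (-0.056, -0.06) blade c [-0.0583 -0.0654] ang 0.4 n 141 
   (-0.056, 0.06) blade c [-0.0572  0.0361] ang -13.9 n 45 
wrist13 plate th 0.0018 ylean 0.0006 z@-.2,-.03 [np.float64(0.0046), np.float64(0.0042)] 37421
   (-0.176, -0.06) blade c [-0.1734 -0.0557] ang 1.3 n 2510 red c [-0.1765 -0.0591  0.0048] ang 0.2
   (-0.176, 0.06) blade c [-0.1731  0.0605] ang -0.0 n 3842 red c [-0.1762  0.0598  0.0048] ang -0.2
   (-0.056, -0.06) blade c [-0.0567 -0.0539] ang 0.7 n 1311 
   (-0.056, 0.06) blade c [-0.0565  0.0596] ang 0.6 n 1980
```

View pics/wrist13.png

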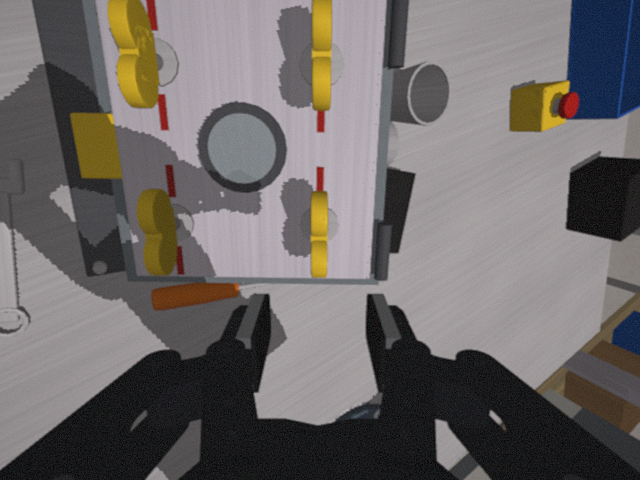

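View pics/side13.png

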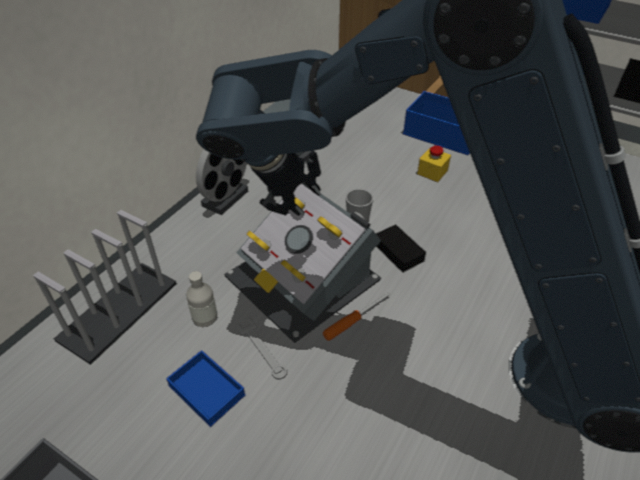

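```bash
python3 -c "
from h import *
print(manip.sense()['qd'].round(3), job.sign_off())"
```

```text
the job is handed in; nothing more can be done
[-0.009  0.013  0.015 -0.003 -0.002  0.001] None
```

The cover is shut on its gasket, all four wing screws lie along their red lines, and I've handed the job in. It took about 23 s of the 70 s allowed.

- **Cover:** I pushed it down by its tab with closed fingertips until it met a firm stop at about 19 N. In the last pictures it reads 0.0015 to 0.002 rad open, which is about the measurement noise.
- **Screws:** I tightened them in the order low near, high far, low far, high near. Each was one clockwise turn of about 55 to 64°, stopped about 0.6° short of the line by the tool's own reading.
- **Wing angles:** In the last pictures almost all readings put the wings within 1.3° of their lines, mostly on the short side. The one reading slightly past was −0.3° (low far, side camera), within noise.
- **Readings that disagreed:**
  - The last side view gave −13.9° for the high far wing, but the gripper hid most of it. The scene and wrist views gave 0.8° and 0.6°.
  - An earlier side view read the cover 0.016 rad open, which the other cameras and later pictures did not show.
- **Bystanders:** They looked undisturbed in the last pictures, but I did not measure their positions. The gripper was clear of everything at hand-in.

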